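Give the bench forge half air

TASK

Get the cold bench forge ready for lighting: press the clean-out cap on top of the air pipe down until it is fully home, and only then pull the spring-loaded air gate open by its knob to half of its travel. The spring shuts the gate when it is let go, so keep hold: finish with the gripper still holding the gate steady at half, the cap still home, and leave the hammer, tongs and horseshoe where they lie.

Things in the scene. Friction and masses are not known exactly. Their poses are not given: they have to be found in the camera images.
- forge: Fixed bench-top forge, about 690 mm long: grey scroll fan (top 142 mm above the bench), air gate, clean-out tee and square hearth pan (260 mm, rim 157 mm high) in a row on a level 60 mm pipe, its axis 100 mm above the bench. Origin on the bench under the gate's middle; z up; y along the pipe from fan (-y) to hearth (+y); -x is the near side, to which the gate opens.
- gate_top (a point): Middle of the top of the gate's fixed aluminium housing, 152 mm above the bench, straight over the forge's origin; axes as the forge's. The housing is 110 mm (x) by 18 mm (y), with pipe collars of 74 mm diameter out to 27 mm either side. The fan's throat begins about 50 mm to its -y.
- gate_knob (a point): Middle of the gate's upright wooden knob, 147 mm above the bench (26 mm thick at its middle, 42 mm tall, from 120 to 162 mm above the bench, on a steel ledge 46 x 34 mm). Gate shut, it lies 115 mm to -x of the forge's origin with 43 mm free between the knob and the housing behind it. It moves with the gate along the forge's -x; axes as the forge's.
- gate (a joint): Opening of the air gate in m: 0 shut (as at the start), 0.060 fully open, 0.030 half; it opens along the forge's -x. Springs in two small barrels beside the slide pull it shut: about 4 N to start it, 9 N at half, 14 N fully open; let go, it shuts by itself.
- cap_top (a point): Centre of the flat top of the round clean-out cap (67 mm diameter, 22 mm tall, dark steel), on the upright spigot of the tee, 95 mm to +y of the forge's origin. Fully home its top is 175 mm above the bench and its skirt sits on the bead round the spigot.
- cap (a joint): How far the cap still stands proud of fully home, in m: 0 home, 0.016 at most; 0.007 to 0.014 at the start. It slides straight down under a push of about 8 to 10 N, then stops hard, and stays where it is left.
- hammer: Bystander: hammer, about 280 mm long, lying on the bench on the near side before the hearth. Origin under its middle.
- tongs: Bystander: steel tongs, about 270 mm long and 14 mm high, lying on the bench on the near side before the fan. Origin under the rivet.
- horseshoe: Bystander: horseshoe, about 120 mm across and 9 mm thick, lying on the bench on the near side before the tee. Origin under its middle.

How it is judged:
By the outcome, as a careful person would: the job done as asked, in the order asked, and still so for the second after the job is handed in, while the arm keeps its last pose, push and grip.
It also fails if it takes over 42 s, if anything falls off the work surface, if the arm or the gripper's body presses on something with over 40 N, if the wrist force passes 120 N, or if a joint passes its speed limit or range.

ROBOT

A 6-joint arm with a two-finger parallel gripper is mounted at the origin on the work surface. World frame = base frame: x ahead of the robot, y to its left, z up, the work surface at z = 0. Lengths are in m, angles in degrees, forces in N, time in s.
With the tool pointing down it reaches from about 0.35 to 0.85 m from the base axis. Payload 8.1 kg.
Tool frame: the origin (TCP) lies midway between the tips of the shut fingers; the grasp point (between the pads) lies 19 mm behind it; z points along the fingers, y is the line along which they close (so a half turn about z gives the same grasp; the last joint's range is limited). The gripper opens to 93 mm and grips with 3 to 60 N. Pads are 15 mm wide; open, the fingers measure 128 mm over their backs; the gripper's body (75 mm by 188 mm) begins 65 mm behind the grasp point.
Start: joints at [-74.851, 7.471, 85.268, -0, 87.261, -4.893], TCP at [0.206, -0.564, 0.219] pointing down, gripper open.
Joint ranges: [-169.43, 169.43], [-51.17, 129.36], [1.28, 143.12], [-76.62, 256.62], [0, 156.53], [-152.29, 152.29]. Speed limits (degrees/s): [136.94, 136.94, 159.86, 180, 180, 180].

INTERFACE

Orientations are given as a 3x3 rotation matrix whose columns are the frame's x, y, z axes.
In Python, from bench import ctrl gives the robot as it stands. The module is installed in compiled form; this text tells all that it offers.
- The arm moves only by the tool move_arm, never from a script. Its argument "targets" is a list that holds one entry, the list of rows, each a list of 5 numbers: the opening, from -1 (shut) to 1 (fully open), then the shift along the world's x, y, z in mm, then the turn about the world's z in degrees. A call has 1 to 10 rows; each row shifts and turns the commanded pose from where the row before left it; what a row does not reach is not made up. A row lasts 1/8 s, in which the tool goes at most 62.5 mm and 10.7 degrees, less where a joint would pass 70% of its speed; a pose out of reach is approached as far as the arm can. A call is refused whole if a number of a shift passes 62.5 or a number of a turn 10.7, either way. A call with a gripper value outside its range is refused whole. The fingers move at their own pace and stop on an object; "force" is the grip in N (left out, the last holds). Time passes only in rows, so rows that do not move let the fingers close. It gives the time, the measured TCP pose, the force, the opening and the grip force at its end, in the units of the state.
- ctrl.get_obs(): the state, without advancing time (a new reading comes with each control period).
- ctrl.capture(name): name is "side" or "top" or "wrist"; returns a dict with "pixels" (480x640x3 uint8, red, green, blue), "intrinsics" (3x3 intrinsics, pixels), "world_from_camera" (4x4, takes a point from camera to world coordinates). Camera axes: x right, y down, z forward; pixel columns grow to the right and rows downward; lengths in m; the calibration is good to about 2 mm. The wrist camera is an equidistant fisheye: a pixel r from the principal point sees the ray r / f radians off the axis. A picture is of the moment at which its call begins. There is no depth.
- ctrl.close_job(): hands the job in; it is judged then, once.
The state is a dict: "time": time; "joints": joint angles; "dq": joint speeds; "tau": joint torques, N m; "tool_pos": TCP position; "eef_rot": TCP orientation; "contact_force": force on the tool from outside, world axes, zero at the start; "wrist_torque": the same for the moment, N m; "opening": finger opening in m; "finger_force": force on a finger pad.
Only numpy, scipy, OpenCV 4.12 (cv2) and the standard library are available. Lean on these libraries where they do the work, as an engineer would, in place of code of your own. Each camera call takes 0.05 s, during which the arm holds its last target. There are 200 camera calls.

## Working session

There is one attempt and no reset: what is moved stays moved. The work goes in short steps, Python scripts to look and compute and a tool call to move; the robot and the scene stay as the last step left them, time stands still between calls to the robot, and variables do not carry over. Pictures are saved under pics/ and viewed, at most 10 in all, crops included, and the job is handed in when it is done.

Besides the shell and the picture viewer there is one more tool, called after "Call:" as name(argument=value, ...), one argument or row to a line, values as JSON. move_arm: Moves the arm, as the interface text tells. Its arguments: {"type":"object","properties":{"targets":{"type":"array"},"force":{"type":"number"}},"required":["targets"]}

```bash
mkdir -p pics; python3 - <<'E'
from bench import ctrl
import cv2,numpy as np
for n in ("top","side"):
    c=ctrl.capture(n); cv2.imwrite(f"pics/{n}1.png",c["pixels"][:,:,::-1])
    print(n,c["intrinsics"].tolist(),np.round(c["world_from_camera"],4).tolist())
o=ctrl.get_obs();print(o["time"],o["tool_pos"],o["eef_rot"],o["opening"],o["contact_force"])
E
```

```text
top [[481.14404072843325, 0.0, 313.264798896768], [0.0, 481.14404072843325, 238.69249336281808], [0.0, 0.0, 1.0]] [[0.0588, -0.975, 0.2144, 0.3326], [-0.9983, -0.0574, 0.0131, -0.03], [-0.0005, -0.2148, -0.9767, 1.0437], [0.0, 0.0, 0.0, 1.0]]
side [[501.67286314066536, 0.0, 319.6115030221843], [0.0, 501.67286314066536, 240.8612372735335], [0.0, 0.0, 1.0]] [[-0.8918, -0.2923, 0.3452, 0.191], [-0.4521, 0.6048, -0.6556, 0.6096], [-0.0171, -0.7408, -0.6715, 0.7811], [0.0, 0.0, 0.0, 1.0]]
0.1 [ 0.20549908 -0.56316204  0.21770598] [[ 9.39460928e-01  3.42655781e-01 -4.24326237e-04]
 [ 3.42656010e-01 -9.39459567e-01  1.60650088e-03]
 [ 1.51839470e-04 -1.65464274e-03 -9.99998620e-01]] 0.0931672694121037 [ 0.31590956  0.4070094  -0.19103585]
```

View pics/top1.png

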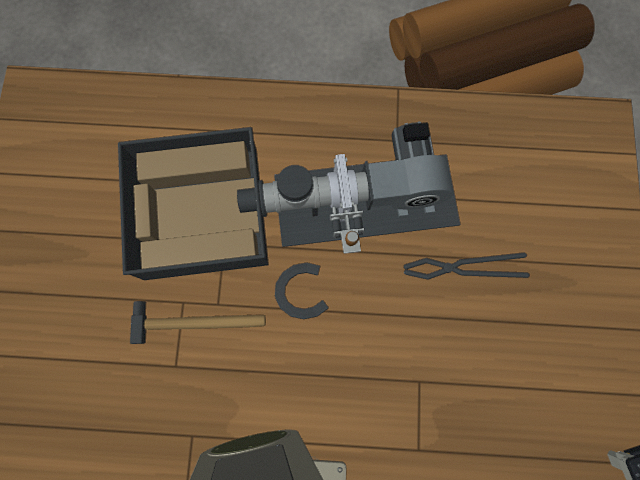

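View pics/side1.png

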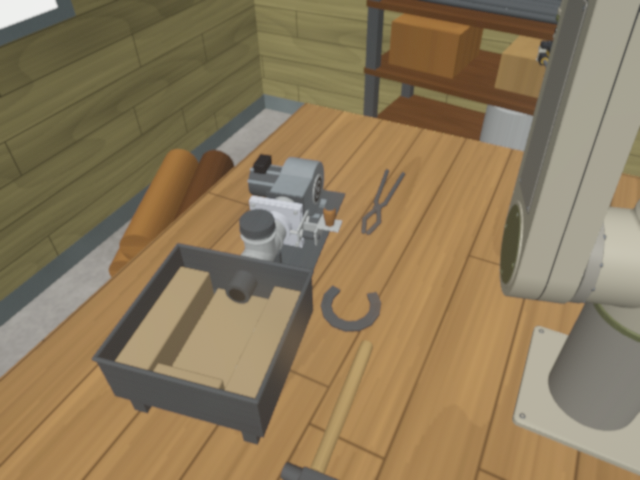

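The top view shows the cap at about (295,182), the knob at (352,239) and the housing at (342,180). In the side view the cap is at (258,222) and the knob near (330,215). I'll zoom in on both.

```bash
python3 - <<'E'
import cv2,numpy as np
a=cv2.imread("pics/top1.png")[140:265,255:395]; b=cv2.imread("pics/side1.png")[185:285,230:350]
a=cv2.resize(a,None,fx=4,fy=4,interpolation=2)[:, :]; b=cv2.resize(b,None,fx=4,fy=4,interpolation=2)
cv2.imwrite("pics/a.png",a); cv2.imwrite("pics/b.png",b)
E
```

```text
(no output)
```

View pics/a.png

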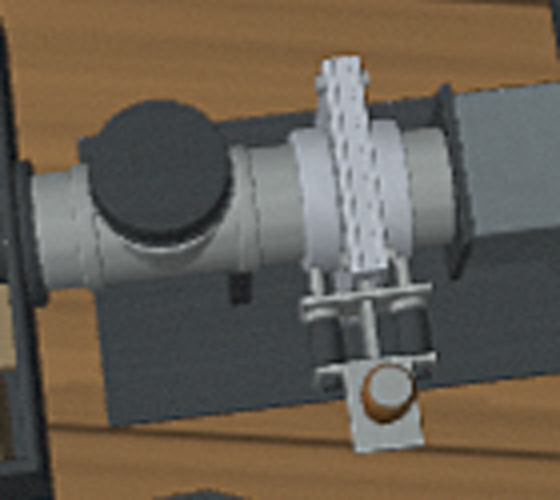

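View pics/b.png

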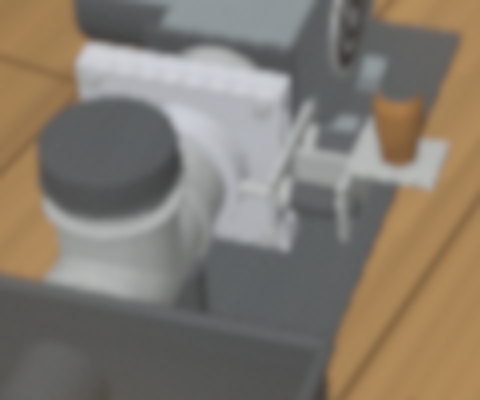

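Crop pixel positions:

| Point | Top crop | Side crop |
|---|---|---|
| Cap top | (160,166) | (110,142) |
| Knob top | (391,390) | (399,98) |
| Housing top, far end | (342,60) | – |
| Housing top, near end | (370,268) | – |

```bash
python3 - <<'E'
from bench import ctrl
import numpy as np
T=ctrl.capture("top");S=ctrl.capture("side")
def ray(c,u,v):
    d=np.linalg.inv(c["intrinsics"])@[u,v,1];M=np.array(c["world_from_camera"]);return M[:3,3],M[:3,:3]@d
def at(c,u,v,z):
    o,d=ray(c,u,v);return o+d*(z-o[2])/d[2]
t=lambda x,y:(255+x/4,140+y/4); s=lambda x,y:(230+x/4,185+y/4)
def tri(p,q):
    o1,d1=ray(T,*p);o2,d2=ray(S,*q);A=np.c_[d1,-d2];k=np.linalg.lstsq(A,o2-o1,rcond=None)[0]
    a,b=o1+k[0]*d1,o2+k[1]*d2;return (a+b)/2,np.linalg.norm(a-b)
print("cap tri",tri(t(160,166),s(110,142)),"knob tri",tri(t(391,390),s(399,98)))
cap=at(T,*t(160,166),.185);kn=at(T,*t(391,390),.162);f=at(T,*t(342,60),.152);n=at(T,*t(370,268),.152)
print("cap",cap,at(S,*s(110,142),.185),"knob",kn,at(S,*s(399,98),.162),f,n,np.linalg.norm(f-n))
# fit forge pose: cap=(0,.095), knob=(-.115,0), gate=(0,0)
L=np.array([[0,.095],[-.115,0],[.055,0],[-.055,0]]);W=np.array([cap,kn,f,n])[:,:2]
X=L-L.mean(0);Y=W-W.mean(0);U,_,V=np.linalg.svd(X.T@Y);R=V.T@np.diag([1,np.linalg.det(V.T@U.T)])@U.T
o=W.mean(0)-R@L.mean(0);print("forge",o,np.degrees(np.arctan2(R[1,0],R[0,0])),"res",W-(L@R.T+o))
print("knob",R@[-.115,0]+o,"cap",R@[0,.095]+o, "top/half dir",R@[-.03,0])
E
```

```text
cap tri (array([0.63065208, 0.02255409, 0.1798497 ]), np.float64(8.79463563932182e-05)) knob tri (array([ 0.53506555, -0.09213537,  0.15636948]), np.float64(0.0019184844938885434))
cap [0.62883161 0.02222573 0.185     ] [0.62693524 0.02758328 0.185     ] knob [ 0.53284569 -0.09200395  0.162     ] [ 0.53295716 -0.085741    0.162     ] [ 0.70033226 -0.06170373  0.152     ] [ 0.59464101 -0.08013603  0.152     ] 0.10728648992696403
forge [ 0.64674616 -0.07104118] 10.458416118273393 res [[-6.69974335e-04 -1.54844747e-04]
 [-8.10976762e-04 -8.77564835e-05]
 [-5.00177155e-04 -6.46252733e-04]
 [ 1.98112825e-03  8.88853963e-04]]
knob [ 0.53365666 -0.0919162 ] cap [0.62950158 0.02238057] top/half dir [-0.02950161 -0.00544566]
```

Call:
move_arm(
  targets=[
    [[-1,26,36,3,10],[-1,26,36,3,10],[-1,26,36,3,10],[-1,26,36,3,10],[-1,26,36,3,10],[-1,26,36,3,10],[-1,26,36,3,10],[-1,26,36,3,10.5],[-1,26,36,3,0],[-1,26,36,3,0]],
  ],
  force=20,
)

```text
time: 1.45
tool_pos: [0.4663, -0.2024, 0.2487]
eef_rot: [[-0.183, 0.983, 0.0], [0.983, 0.183, -0.0], [-0.0, 0.0, -1.0]]
contact_force: [-0.2, -0.7, 0.5]
opening: 0.0011
finger_force: 0.0
```

```bash
python3 - <<'E'
from bench import ctrl
import numpy as np
T=ctrl.capture("top");S=ctrl.capture("side")
def ray(c,u,v):
    d=np.linalg.inv(c["intrinsics"])@[u,v,1];M=np.array(c["world_from_camera"]);return M[:3,3],M[:3,:3]@d
t=lambda x,y:(255+x/4,140+y/4); s=lambda x,y:(230+x/4,185+y/4)
def tri(p,q):
    o1,d1=ray(T,*p);o2,d2=ray(S,*q);A=np.c_[d1,-d2];k=np.linalg.lstsq(A,o2-o1,rcond=None)[0]
    a,b=o1+k[0]*d1,o2+k[1]*d2;return (a+b)/2,np.linalg.norm(a-b)
print(tri(t(302,303),s(240,187)),tri(t(432,290),s(312,102)))
o=ctrl.get_obs();print(o["time"],o["tool_pos"],o["eef_rot"][:,1],o["joints"])
E
```

```text
(array([ 0.59528396, -0.04661618,  0.10811833]), np.float64(0.01640466642042518)) (array([ 0.59640149, -0.11314027,  0.11724263]), np.float64(0.0022711510717906675))
1.55 [ 0.46749731 -0.20049085  0.24888711] [0.98238398 0.18686956 0.00121617] [-2.90499049e+01 -7.46152393e+00  9.70610896e+01  8.11696958e-02
  9.03773845e+01 -3.98195424e+01]
```

Call:
move_arm(
  targets=[
    [[-1,27,37,0,0],[-1,27,37,0,0],[-1,27,37,0,0],[-1,27,37,0,0],[-1,27,37,0,0],[-1,27,37,0,0],[-1,0,0,-25,0],[-1,0,0,-20,0],[-1,0,0,-5,0],[-1,0,0,0,0]],
  ],
)

```text
time: 2.8
tool_pos: [0.6273, 0.0175, 0.1985]
eef_rot: [[-0.182, 0.983, -0.001], [0.983, 0.182, -0.0], [0.0, -0.001, -1.0]]
contact_force: [0.4, -0.4, -0.7]
opening: 0.0007
finger_force: 0.0
```

```bash
python3 - <<'E'
from bench import ctrl
import cv2
a=ctrl.capture("top")["pixels"][100:265,235:435,::-1]; b=ctrl.capture("side")["pixels"][135:300,180:380,::-1]
cv2.imwrite("pics/c.png",cv2.resize(cv2.hconcat([a,b]),(800,330),interpolation=2))
E
```

```text
(no output)
```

View pics/c.png

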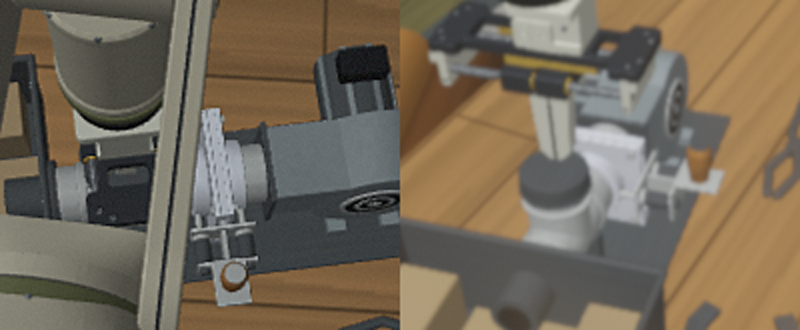

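The side view (right half) shows the shut fingertips just over the cap at (558,157), with the cap centre at about (556,175). The aim is good, so I'll press.

Call:
move_arm(
  targets=[
    [[-1,2,4,-4,0],[-1,0,0,-3,0],[-1,0,0,-3,0],[-1,0,0,-3,0],[-1,0,0,-3,0],[-1,0,0,-2,0]],
  ],
)

```text
time: 3.65
tool_pos: [0.6296, 0.0223, 0.1815]
eef_rot: [[-0.183, 0.983, 0.0], [0.983, 0.183, -0.0], [-0.0, 0.0, -1.0]]
contact_force: [-4.6, 0.2, 6.6]
opening: 0.0003
finger_force: 3.6
```

Call:
move_arm(
  targets=[
    [[-1,0,0,-2,0],[-1,0,0,-2,0],[-1,0,0,-1,0],[-1,0,0,0,0]],
  ],
)

```text
time: 4.15
tool_pos: [0.6296, 0.0223, 0.1765]
eef_rot: [[-0.183, 0.983, 0.0], [0.983, 0.183, -0.0], [-0.0, 0.0, -1.0]]
contact_force: [-4.0, 0.5, 6.3]
opening: -0.0001
finger_force: 2.9
```

Call:
move_arm(
  targets=[
    [[-1,0,0,-1,0],[-1,0,0,-0.5,0],[-1,0,0,0,0]],
  ],
)

```text
time: 4.53
tool_pos: [0.6296, 0.0223, 0.1753]
eef_rot: [[-0.183, 0.983, 0.0], [0.983, 0.183, -0.0], [-0.0, 0.0, -1.0]]
contact_force: [-3.7, -0.3, 8.1]
opening: 0.0004
finger_force: 3.7
```

Call:
move_arm(
  targets=[
    [[-1,0,0,-0.5,0],[-1,0,0,-0.5,0],[-1,0,0,0,0]],
  ],
)

```text
time: 4.9
tool_pos: [0.6297, 0.0223, 0.1752]
eef_rot: [[-0.183, 0.983, 0.001], [0.983, 0.183, -0.0], [-0.0, 0.001, -1.0]]
contact_force: [-7.3, 1.9, 13.1]
opening: 0.0004
finger_force: 6.3
```

Call:
move_arm(
  targets=[
    [[-1,0,0,-0.7,0],[-1,0,0,-0.7,0],[-1,0,0,0,0]],
  ],
)

```text
time: 5.28
tool_pos: [0.6297, 0.0223, 0.1752]
eef_rot: [[-0.183, 0.983, 0.002], [0.983, 0.183, -0.0], [-0.0, 0.001, -1.0]]
contact_force: [-11.1, -0.2, 19.6]
opening: 0.0006
finger_force: 9.9
```

The cap stopped hard at 0.1752 m while the force climbed to 20 N, so it's home. Next I'll go over the knob.

Call:
move_arm(
  targets=[
    [[-1,0,0,10,0],[-1,0,0,25,0],[-1,-24,-28,0,0],[-1,-24,-29,0,0],[0.1,-24,-28,0,0],[0.1,-24,-29,0,0],[0.1,0,0,0,0],[0.1,0,0,0,0],[0.1,0,0,0,0]],
  ],
)

```text
time: 6.4
tool_pos: [0.5342, -0.0909, 0.2067]
eef_rot: [[-0.184, 0.983, 0.0], [0.983, 0.184, 0.0], [0.0, 0.0, -1.0]]
contact_force: [0.9, 0.2, 0.8]
opening: 0.0459
finger_force: 0.0
```

```bash
python3 - <<'E'
from bench import ctrl
import cv2
a=ctrl.capture("top")["pixels"][100:265,235:435,::-1]; b=ctrl.capture("side")["pixels"][135:300,210:410,::-1]
w=ctrl.capture("wrist")["pixels"][:,:,::-1]
cv2.imwrite("pics/d.png",cv2.vconcat([cv2.resize(cv2.hconcat([a,b]),(640,264),interpolation=2),cv2.resize(w[60:420],(640,336))]))
E
```

```text
(no output)
```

View pics/d.png

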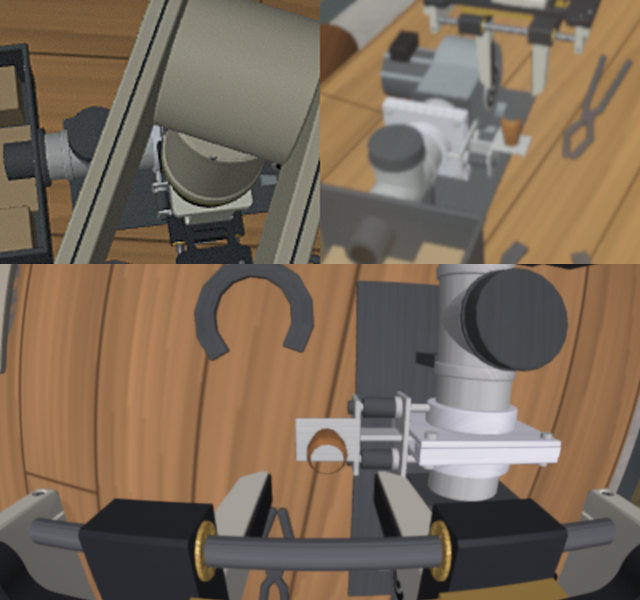

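The wrist view shows the knob at about (327,450), centred between the fingertips at x≈268 and x≈380. The ledge and brackets lie below it. Now I'll descend.

Call:
move_arm(
  targets=[
    [[0.1,0,-1,-20,0],[0.1,0,0,-20,0],[0.1,0,0,-12,0],[0.1,0,0,-10,0],[0.1,0,0,-10,0],[0.1,0,0,-4,0],[0.1,0,0,0,0]],
  ],
)

```text
time: 7.42
tool_pos: [0.5336, -0.0927, 0.1307]
eef_rot: [[-0.183, 0.983, -0.0], [0.983, 0.183, 0.0], [0.0, -0.0, -1.0]]
contact_force: [-0.1, -0.6, -0.3]
opening: 0.0512
finger_force: 0.0
```

```bash
python3 - <<'E'
from bench import ctrl
import cv2
b=ctrl.capture("side")["pixels"][165:265,260:380,::-1]
w=ctrl.capture("wrist")["pixels"][:,:,::-1]
cv2.imwrite("pics/e.png",cv2.hconcat([cv2.resize(b,(432,360),interpolation=2),w[120:480,150:510]]))
E
```

```text
(no output)
```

View pics/e.png

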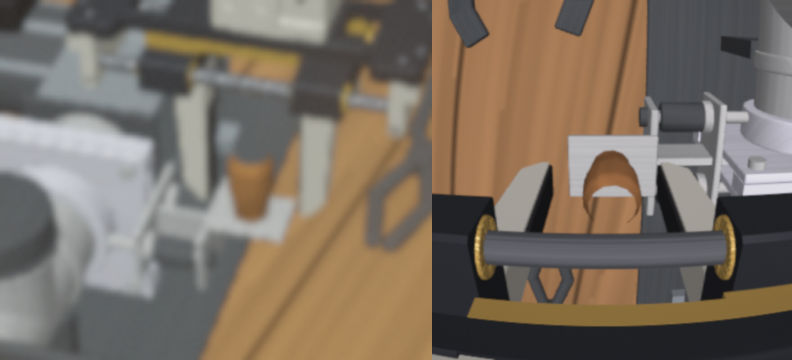

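The knob stands between the fingers: knob base at (613,166) and tip edges at about (550,165) and (660,163) in the right half. I'll close gently first.

Call:
move_arm(
  targets=[
    [[-1,0,0,0,0],[-1,0,0,0,0],[-1,0,0,0,0],[-1,0,0,0,0],[-1,0,0,0,0]],
  ],
  force=12,
)

```text
time: 8.15
tool_pos: [0.5342, -0.0926, 0.131]
eef_rot: [[-0.183, 0.983, 0.001], [0.983, 0.183, -0.0], [-0.0, 0.001, -1.0]]
contact_force: [4.9, 0.8, -0.2]
opening: 0.0251
finger_force: 12.0
```

Grip is on (25 mm). I'll find the shut-stop reference by easing toward +x.

Call:
move_arm(
  targets=[
    [[-1,1,0.2,0,0],[-1,0,0,0,0]],
  ],
  force=30,
)

```text
time: 8.4
tool_pos: [0.5349, -0.0925, 0.131]
eef_rot: [[-0.183, 0.983, 0.001], [0.983, 0.183, -0.0], [-0.0, 0.0, -1.0]]
contact_force: [3.1, 0.7, 1.3]
opening: 0.0249
finger_force: 30.0
```

Call:
move_arm(
  targets=[
    [[-1,1,0.2,0,0],[-1,0,0,0,0]],
  ],
)

```text
time: 8.65
tool_pos: [0.5359, -0.0923, 0.131]
eef_rot: [[-0.183, 0.983, 0.0], [0.983, 0.183, -0.0], [-0.0, 0.0, -1.0]]
contact_force: [3.5, -0.1, 3.1]
opening: 0.025
finger_force: 30.0
```

Call:
move_arm(
  targets=[
    [[-1,1,0.2,0,0],[-1,0,0,0,0]],
  ],
)

```text
time: 8.9
tool_pos: [0.5369, -0.0922, 0.131]
eef_rot: [[-0.183, 0.983, 0.0], [0.983, 0.183, -0.0], [-0.0, 0.0, -1.0]]
contact_force: [3.4, 1.0, 3.7]
opening: 0.025
finger_force: 30.0
```

Call:
move_arm(
  targets=[
    [[-1,1,0.2,0,0],[-1,0,0,0,0]],
  ],
)

```text
time: 9.15
tool_pos: [0.5369, -0.0921, 0.131]
eef_rot: [[-0.183, 0.983, -0.002], [0.983, 0.183, -0.0], [-0.0, -0.002, -1.0]]
contact_force: [-3.5, -1.2, 8.0]
opening: 0.0248
finger_force: 30.0
```

The shut stop is at TCP (0.5369, -0.0921), so half opening puts it at (0.5074, -0.0976).

Call:
move_arm(
  targets=[
    [[-1,-3,-0.5,0,0],[-1,-3,-0.5,0,0],[-1,-3,-0.6,0,0],[-1,-3,-0.5,0,0],[-1,-3,-0.6,0,0],[-1,-3,-0.5,0,0],[-1,-3,-0.6,0,0],[-1,-3,-0.5,0,0],[-1,-3,-0.6,0,0],[-1,-3,-0.5,0,0]],
  ],
  force=35,
)

```text
time: 10.4
tool_pos: [0.5087, -0.0973, 0.131]
eef_rot: [[-0.183, 0.983, 0.003], [0.983, 0.183, -0.0], [-0.001, 0.003, -1.0]]
contact_force: [10.2, -0.3, -0.2]
opening: 0.0251
finger_force: 35.0
```

Call:
move_arm(
  targets=[
    [[-1,0,0,0,0],[-1,0,0,0,0]],
  ],
)

```text
time: 10.65
tool_pos: [0.5086, -0.0974, 0.131]
eef_rot: [[-0.183, 0.983, 0.002], [0.983, 0.183, -0.0], [-0.001, 0.002, -1.0]]
contact_force: [7.0, -0.2, 1.4]
opening: 0.0249
finger_force: 35.0
```

Call:
move_arm(
  targets=[
    [[-1,-1.2,-0.2,0,0],[-1,0,0,0,0],[-1,0,0,0,0],[-1,0,0,0,0]],
  ],
)

```text
time: 11.15
tool_pos: [0.5075, -0.0975, 0.131]
eef_rot: [[-0.183, 0.983, 0.003], [0.983, 0.183, -0.0], [-0.001, 0.003, -1.0]]
contact_force: [9.4, 0.4, 0.5]
opening: 0.025
finger_force: 35.0
```

```bash
python3 - <<'E'
from bench import ctrl
import cv2
b=ctrl.capture("side")["pixels"][165:265,240:360,::-1]
w=ctrl.capture("wrist")["pixels"][:,:,::-1]
cv2.imwrite("pics/f.png",cv2.hconcat([cv2.resize(b,(432,360),interpolation=2),w[60:420,150:510]]))
o=ctrl.get_obs();print(o["tool_pos"],o["contact_force"],o["opening"],o["time"])
E
```

```text
[ 0.50754724 -0.0975361   0.13101596] [ 8.36733539  0.27778672 -0.03185423] 0.024669881066556317 11.25
```

View pics/f.png

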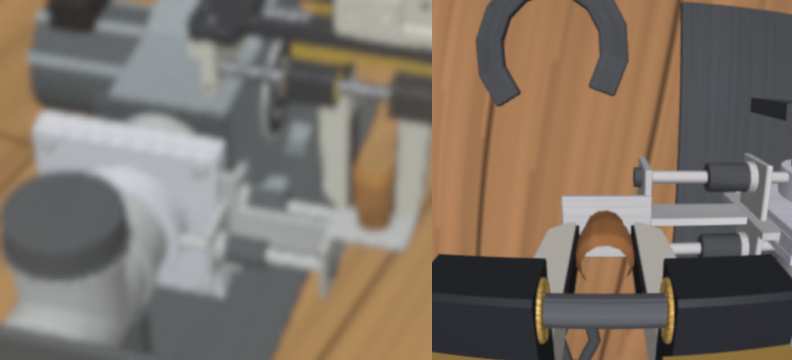

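The knob is held between both pads, at (605,240) in the wrist view. The slide is drawn out, the cap is seated at (65,225), and the bystanders are untouched. The spring reads about 9 N, as expected at half.

```bash
python3 -c "
from bench import ctrl
print(ctrl.close_job())"
```

```text
the job is handed in; nothing more can be done
None
```

The job is handed in at about 11 s: the cap was pressed home first, then the gate opened to half (about 30 mm by the arm's own position, spring pull about 9 N), with the gripper still holding the knob and the hammer, tongs and horseshoe not touched.

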